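# Find the free scrap flap and push it open

## Task

One of the four identical white swing flaps on the steel scrap station is free; the other three are blocked from below by tubs stored under them. With the fingertips press down on the front part of one flap after another, without forcing the blocked ones, until you find the one that rocks, then push that flap all the way open and leave it standing open with nothing touching it. The blocked flaps stay shut, and the bowl, bottle and jar are left where they stand.

Things in the scene. Friction and masses are not known exactly. Their poses are not given: they have to be found in the camera images.
- station: Fixed steel housing 200 x 430 x 120 mm (x, y, z), flat top. Origin on the table under the middle of the pivot line; x to the back (away from the robot), y left along the row. It spans x -75 to +125 mm. Four wells at y +156, +52, -52, -156 mm, each x -58 to +38 mm, 90 mm wide, closed by a flap; the free well is empty above 60 mm from the table. Over 60 N on it or a flap is forcing.
- flap1 (a joint): Turn (rad) of flap 1, left-most for the robot: 0 shut and flush, + with its front part pushed down and its back up, 1.2 open stop. White plate 90 x 84 x 6 mm on a dark pivot rod along y: 55 mm in front of it, 35 mm behind. Free one: turns -0.12 to 1.2, about 2 N at 38 mm from the rod, stays where left. Blocked: gives 1 mm, then about 6 N per mm, springs back. Any may be free.
- flap2 (a joint): Turn (rad) of flap 2, second from the left: 0 shut and flush, + with its front part pushed down and its back up, 1.2 open stop. White plate 90 x 84 x 6 mm on a dark pivot rod along y: 55 mm in front of it, 35 mm behind. Free one: turns -0.12 to 1.2, about 2 N at 38 mm from the rod, stays where left. Blocked: gives 1 mm, then about 6 N per mm, springs back. Any may be free.
- flap3 (a joint): Turn (rad) of flap 3, third from the left: 0 shut and flush, + with its front part pushed down and its back up, 1.2 open stop. White plate 90 x 84 x 6 mm on a dark pivot rod along y: 55 mm in front of it, 35 mm behind. Free one: turns -0.12 to 1.2, about 2 N at 38 mm from the rod, stays where left. Blocked: gives 1 mm, then about 6 N per mm, springs back. Any may be free.
- flap4 (a joint): Turn (rad) of flap 4, right-most: 0 shut and flush, + with its front part pushed down and its back up, 1.2 open stop. White plate 90 x 84 x 6 mm on a dark pivot rod along y: 55 mm in front of it, 35 mm behind. Free one: turns -0.12 to 1.2, about 2 N at 38 mm from the rod, stays where left. Blocked: gives 1 mm, then about 6 N per mm, springs back. Any may be free.
- flap1_front (a point): Point on the upper face of flap 1's front part, in the middle of its width, 38 mm in front of the pivot rod (17 mm from the front edge); it turns with the flap, at the start it is 120 mm above the table.
- flap2_front (a point): Point on the upper face of flap 2's front part, in the middle of its width, 38 mm in front of the pivot rod (17 mm from the front edge); it turns with the flap, at the start it is 120 mm above the table.
- flap3_front (a point): Point on the upper face of flap 3's front part, in the middle of its width, 38 mm in front of the pivot rod (17 mm from the front edge); it turns with the flap, at the start it is 120 mm above the table.
- flap4_front (a point): Point on the upper face of flap 4's front part, in the middle of its width, 38 mm in front of the pivot rod (17 mm from the front edge); it turns with the flap, at the start it is 120 mm above the table.
- bowl_mid (a point): Bystander: round steel bowl, 170 mm across, 75 mm high, on the table left of the station. Point on its axis, half-way up.
- bottle_mid (a point): Bystander: clear round bottle, 60 mm across, 150 mm high, on the table right of the station. Point on its axis, half-way up.
- jar_mid (a point): Bystander: small amber jar, 44 mm across, 60 mm high, standing on the station's flat top behind the flaps (90 to 97 mm behind the pivot line). Point on its axis, half-way up.

How it is judged:
By the outcome, as a careful person would: the job done as asked, in the order asked, and still so for the second after the job is handed in, with the robot touching nothing.
It also fails if it takes over 58 s, if anything falls off the work surface, if the arm or the gripper's body presses on something with over 40 N, if the wrist force passes 120 N, or if a joint passes its speed limit or range.

## Robot

A 6-joint arm with a two-finger parallel gripper is mounted at the origin on the work surface. World frame = base frame: x ahead of the robot, y to its left, z up, the work surface at z = 0. Lengths are in m, angles in rad, forces in N, time in s.
With the tool pointing down it reaches from about 0.375 to 0.9 m from the base axis. Payload 3.1 kg.
Tool frame: the origin (TCP) lies on the centre line of the jaws, within the pads' length; the fingertips stand robot.finger_overhang ahead of it and the grasp point (between the pads) lies 2 mm behind it (robot.finger_overhang is the distance from the TCP to the fingertips, in m); z points along the fingers, y is the direction in which the jaws open and shut (so a half turn about z gives the same grasp; the last joint's range is limited). The gripper opens to 87 mm and grips with 3 to 60 N. Pads are 19 mm wide; open, the fingers measure 117 mm over their backs; the gripper's body (75 mm by 190 mm) begins 51 mm behind the grasp point.
Start: joints at [-1.438, 0.527, 1.433, -0, 1.181, -0.178], TCP at [0.191, -0.595, 0.24] pointing down, gripper open.
Joint ranges: [-3.08, 3.08], [-0.75, 2.2], [0.22, 2.44], [-1.43, 4.57], [0, 2.65], [-2.85, 2.85]. Speed limits (rad/s): [2.79, 2.79, 3.14, 3.14, 3.14, 3.14].

## Interface

Orientations are given as a unit quaternion [x, y, z, w].
In Python, from rig import robot gives the robot as it stands. The module is installed in compiled form; this text tells all that it offers.
- The arm moves only by the tool step_arm, never from a script. Its arguments are lists of equal length, an entry for each row: "slide": the shift along the tool's x, y, z in mm, a list of three; "twist": the turn about the tool's z in degrees. A call has 1 to 20 rows; each row shifts and turns the commanded pose from where the row before left it, along the tool's axes as they then stand; what a row does not reach is not made up. A row lasts 1/12 s, in which the tool goes at most 41.7 mm and 7.16 degrees, less where a joint would pass 70% of its speed; a pose out of reach is approached as far as the arm can. A call is refused whole if a number of a shift passes 41.7 or a number of a turn 7.16, either way. A call with a gripper value outside its range is refused whole. "jaw" is the finger opening in mm, from 0 to 87, set as the call begins (left out, the last holds). The fingers move at their own pace and stop on an object; "force" is the grip in N (left out, the last holds). Time passes only in rows, so rows that do not move let the fingers close. It gives the time, the measured TCP pose, the force and the opening at its end, in the units of the state.
- robot.get_obs(): the state, without advancing time (a new reading comes with each control period).
- robot.camera(name): name is "scene" or "top" or "wrist"; returns a dict with "color" (384x512x3 uint8, blue, green, red), "depth" (384x512 float32, m along the optical axis (not along the pixel's ray), 0 where there is no reading), "camera_matrix" (3x3 intrinsics, pixels), "k1" (the pictures are not rectified: a ray, as slopes to the right and down, at radius r is drawn at 1 + k1 r^2 times it, then the intrinsics apply), "origin" and "orientation" of the camera in the world. Camera axes: x right, y down, z forward; pixel columns grow to the right and rows downward; lengths in m; the calibration is good to about 2 mm. A picture is of the moment at which its call begins.
- robot.hand_in(): hands the job in, once; it reports no verdict.
The state is a dict: "time": time; "q": joint angles; "joint_velocities": joint speeds; "joint_torque": joint torques, N m; "position": TCP position; "tool_rot": TCP orientation; "ft_force": force on the tool from outside, world axes, zero at the start; "moment": the same for the moment, N m; "grip_width": finger opening in m.
Only numpy, scipy, OpenCV 4.12 (cv2) and the standard library are available. Lean on these libraries where they do the work, as an engineer would, in place of code of your own. Each camera call takes 0.05 s, during which the arm holds its last target.

## Working session

There is one attempt and no reset: what is moved stays moved. The work goes in short steps, Python scripts to look and compute and a tool call to move; the robot and the scene stay as the last step left them, time stands still between calls to the robot, and variables do not carry over. Pictures are saved under pics/ and viewed, and the job is handed in when it is done.

Besides the shell and the picture viewer there is one more tool, called after ">>>" by a JSON object that holds its "op" and its "data", one argument or row to a line. step_arm: Moves the arm, as the interface text tells. Its arguments: {"type":"object","properties":{"slide":{"type":"array","items":{"type":"array","items":{"type":"number"}}},"twist":{"type":"array","items":{"type":"number"}},"jaw":{"type":"number"},"force":{"type":"number"}},"required":["slide","twist"]}

```bash
mkdir -p pics
python3 - <<'E'
from rig import robot
import cv2,numpy as np
o=robot.get_obs()
for k in o: print(k,np.round(o[k],4))
print(robot.finger_overhang)
for n in ["scene","top"]:
    c=robot.camera(n); cv2.imwrite(f"pics/{n}0.png",c["color"])
    print(n,c["camera_matrix"],c["k1"],c["origin"],c["orientation"])
    np.savez(f"{n}0.npz",**c)
E
```

```text
time 0.0
q [-1.4386  0.5285  1.4339  0.      1.1814 -0.1785]
joint_velocities [ 0.0022  0.0002  0.0017  0.001  -0.0005  0.0004]
joint_torque [-3.00000e-04 -4.40041e+01 -1.76592e+01  6.32000e-02  5.82000e-02
 -2.00000e-04]
position [ 0.191  -0.5944  0.2386]
tool_rot [ 0.988   0.1547  0.     -0.0011]
ft_force [ 0.7499  0.7906 -0.1959]
moment [ 0.0213  0.0343 -0.0078]
grip_width 0.0867
0.017
scene [[409.57678821   0.         254.60833142]
 [  0.         409.57678821 195.78321712]
 [  0.           0.           1.        ]] -0.13674182611401747 [ 1.18699273 -0.47406459  0.97003533] [ 0.82949829  0.41321375 -0.15991453 -0.34002105]
top [[433.77988106   0.         248.01610477]
 [  0.         433.77988106 203.16539626]
 [  0.           0.           1.        ]] -0.062402138494527255 [0.47582066 0.0263018  1.07301975] [ 0.70753517 -0.70558021  0.02799074 -0.02769607]
```

View pics/scene0.png

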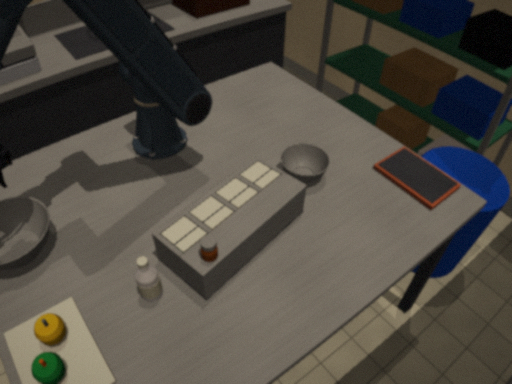

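View pics/top0.png

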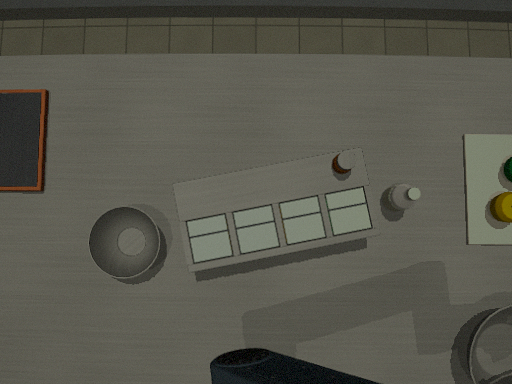

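The scene view shows the four white flaps in a row from (180,235) to (262,175), with the jar at (209,248). In the top view the flaps sit at about (210,238), (256,229), (303,220) and (349,211). The bowl is at (125,242), the bottle at (403,196) and the jar at (343,162). Next I measure the flap corners.

```bash
cat > h.py <<'E'
import cv2,numpy as np
from scipy.spatial.transform import Rotation as R
def rays(c,px):
    K=c["camera_matrix"];k=float(c["k1"])
    px=np.atleast_2d(np.array(px,float))
    d=cv2.undistortPoints(px[:,None,:],K,np.array([k,0,0,0,0]))[:,0]
    d=np.c_[d,np.ones(len(d))]
    return np.array(c["origin"]),R.from_quat(c["orientation"]).apply(d)
def plane(c,px,z):
    o,d=rays(c,px); return o+d*((z-o[2])/d[:,2])[:,None]
def tri(c1,p1,c2,p2):
    o1,d1=rays(c1,p1);o2,d2=rays(c2,p2);out=[]
    for a,b in zip(d1,d2):
        s,*_=np.linalg.lstsq(np.c_[a,-b],o2-o1,rcond=None)
        P=o1+a*s[0];Q=o2+b*s[1];out.append(np.r_[(P+Q)/2,np.linalg.norm(P-Q)])
    return np.array(out)
def whites(c,amin=200):
    im=c["color"];h=cv2.cvtColor(im,cv2.COLOR_BGR2HSV)
    return h
E
python3 - <<'E'
from h import *
import numpy as np
for n,roi in [("top",(180,375,180,270)),("scene",(155,290,155,255))]:
    c=dict(np.load(n+"0.npz")); x0,x1,y0,y1=roi
    g=cv2.cvtColor(c["color"],cv2.COLOR_BGR2GRAY)
    t,_=cv2.threshold(g[y0:y1,x0:x1].copy(),0,255,cv2.THRESH_OTSU)
    m=np.zeros_like(g);m[y0:y1,x0:x1]=(g[y0:y1,x0:x1]>t)*255
    N,l,s,cc=cv2.connectedComponentsWithStats(m)
    print(n,t)
    for i in range(1,N):
        if s[i,4]<60: continue
        r=cv2.minAreaRect(np.argwhere(l==i)[:,::-1].astype(np.float32))
        P=plane(c,[cc[i]],.12)[0]
        d=c["depth"][l==i]
        print(s[i],cc[i].round(1),P.round(4),np.median(d).round(4))
    cv2.imwrite(f"pics/m_{n}.png",m)
E
```

```text
top 88.0
[ 180  180  195   90 8460] [271.6 218.6] [ 0.5171 -0.026   0.12  ] 0.9566
[326 188  39  21 565] [345.2 198. ] [ 0.563 -0.189  0.12 ] 0.9563
[280 197  40  21 580] [299.4 207. ] [ 0.5428 -0.0874  0.12  ] 0.9547
[329 204  42  31 922] [349.7 218.9] [ 0.5168 -0.1983  0.12  ] 0.9526
[233 206  41  21 584] [253.2 216.1] [0.5225 0.0146 0.12  ] 0.953
[283 213  42  31 938] [303.6 228. ] [ 0.4966 -0.0963  0.12  ] 0.951
[187 215  40  22 587] [206.6 225.2] [0.5022 0.1168 0.12  ] 0.9515
[237 222  42  31 947] [257.3 237.1] [0.4764 0.0054 0.12  ] 0.9495
[190 231  42  31 948] [210.7 246.3] [0.4562 0.1075 0.12  ] 0.9477
scene 87.0
[  155   155   135   100 10409] [218.3 201.5] [ 0.4965 -0.0594  0.12  ] 1.1916
[258 226  32  29 467] [278.9 244.7] [ 0.7183 -0.0194  0.12  ] 1.2109
```

```bash
python3 - <<'E'
from h import *
T=dict(np.load("top0.npz"));S=dict(np.load("scene0.npz"))
def parts(c,roi,t):
    x0,x1,y0,y1=roi
    g=cv2.cvtColor(c["color"],cv2.COLOR_BGR2GRAY)
    m=np.zeros_like(g);m[y0:y1,x0:x1]=(g[y0:y1,x0:x1]>t)*255
    N,l,s,cc=cv2.connectedComponentsWithStats(m,connectivity=4)
    return [(cc[i],s[i,4]) for i in range(1,N) if s[i,4]>60]
tp=[p for p,a in parts(T,(180,375,180,270),115)]
for t in (110,120,130):
  sp=parts(S,(155,290,155,255),t); print(t,[(p.round(1).tolist(),a) for p,a in sp])
print([p.round(1).tolist() for p in tp])
t=120
sp=[p for p,a in parts(S,(155,290,155,255),t)]
# match by plane projection
PT=plane(T,tp,.12);PS=plane(S,sp,.12)
for i,P in enumerate(PT):
    j=np.argmin(np.linalg.norm(PS-P,axis=1)); 
    print(P.round(4),PS[j].round(4),tri(T,[tp[i]],S,[sp[j]]).round(4))
# jar, bottle, bowl rough
print("jar base-ish depth");
E
python3 -c "
import cv2
a=cv2.imread('pics/scene0.png')[130:310,120:340];cv2.imwrite('pics/sz.png',cv2.resize(a,None,fx=3,fy=3,interpolation=2))
a=cv2.imread('pics/top0.png')[140:285,80:430];cv2.imwrite('pics/tz.png',cv2.resize(a,None,fx=2.2,fy=2.2,interpolation=2))"
```

```text
110 [([228.8, 203.8], np.int32(6530)), ([283.3, 249.2], np.int32(70))]
120 [([259.6, 174.2], np.int32(567)), ([236.3, 192.1], np.int32(645)), ([210.8, 211.6], np.int32(729)), ([183.3, 233.2], np.int32(811))]
130 [([254.9, 171.4], np.int32(309)), ([266.5, 178.4], np.int32(203)), ([231.7, 189.0], np.int32(353)), ([243.5, 196.7], np.int32(229)), ([206.2, 208.4], np.int32(405)), ([218.0, 216.9], np.int32(268)), ([178.6, 229.5], np.int32(457)), ([190.3, 238.8], np.int32(305))]
[[345.5, 198.1], [299.4, 207.2], [349.8, 218.9], [253.2, 216.3], [303.7, 228.1], [206.7, 225.4], [257.4, 237.3], [210.7, 246.4]]
[ 0.5628 -0.1897  0.12  ] [ 0.5371 -0.199   0.12  ] [[ 0.5558 -0.1955  0.1354  0.0216]]
[ 0.5424 -0.0874  0.12  ] [ 0.5161 -0.0978  0.12  ] [[ 0.5351 -0.0952  0.1353  0.023 ]]
[ 0.5168 -0.1985  0.12  ] [ 0.5371 -0.199   0.12  ] [[ 0.5205 -0.1978  0.1033  0.0109]]
[0.5221 0.0145 0.12  ] [0.4961 0.0039 0.12  ] [[0.5149 0.0051 0.1354 0.0233]]
[ 0.4964 -0.0964  0.12  ] [ 0.5161 -0.0978  0.12  ] [[ 0.4996 -0.0943  0.1033  0.0102]]
[0.5018 0.1166 0.12  ] [0.4762 0.1054 0.12  ] [[0.4948 0.1053 0.1354 0.0235]]
[0.4761 0.0053 0.12  ] [0.4961 0.0039 0.12  ] [[0.4792 0.0092 0.1031 0.0105]]
[0.4559 0.1075 0.12  ] [0.4762 0.1054 0.12  ] [[0.4586 0.1132 0.1022 0.0103]]
jar base-ish depth
```

View pics/tz.png

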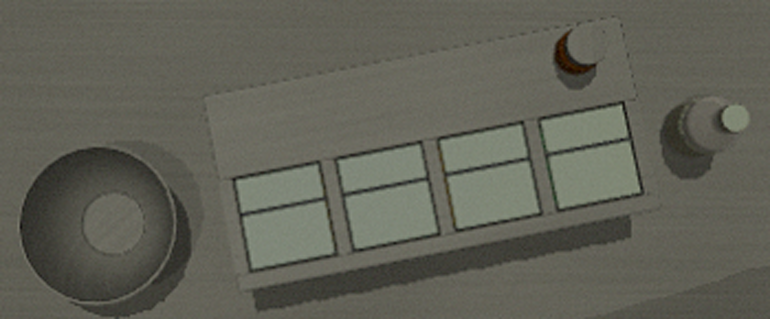

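View pics/sz.png

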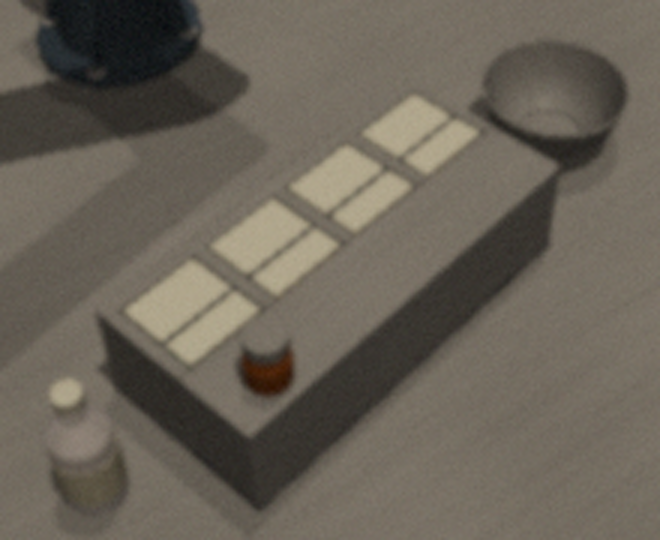

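The zooms show the station yawed, with flap 1 next to the bowl and flap 4 next to the jar and bottle. A threshold of 130 separates the scene parts, so I triangulate them with it.

Run:
```python
from h import *
T=dict(np.load("top0.npz"));S=dict(np.load("scene0.npz"))
def parts(c,roi,t):
    x0,x1,y0,y1=roi
    g=cv2.cvtColor(c["color"],cv2.COLOR_BGR2GRAY)
    m=np.zeros_like(g);m[y0:y1,x0:x1]=(g[y0:y1,x0:x1]>t)*255
    N,l,s,cc=cv2.connectedComponentsWithStats(m,connectivity=4)
    return [cc[i] for i in range(1,N) if s[i,4]>60]
tp=parts(T,(180,375,180,270),115); sp=parts(S,(155,290,155,255),130)
PT=plane(T,tp,.12);PS=plane(S,sp,.12)
tr=[]
for i,P in enumerate(PT):
    j=np.argmin(np.linalg.norm(PS-P,axis=1)); q=tri(T,[tp[i]],S,[sp[j]])[0]; tr.append(q)
    print(P.round(4),PS[j].round(4),q.round(4))
tr=np.array(tr)[:,:3]
A=(PT+PS[[np.argmin(np.linalg.norm(PS-P,axis=1)) for P in PT]])/2
idx=np.argsort(-A[:,1]) 
# fit pose: local coords
fr=A[[7,6,4,2]];bk=A[[5,3,1,0]]
ys=np.array([156,52,-52,-156])/1e3
L=np.r_[np.c_[np.full(4,-.029),ys],np.c_[np.full(4,.0185),ys]]
W=np.r_[fr,bk][:,:2]
lc,wc=L.mean(0),W.mean(0)
H=(L-lc).T@(W-wc);th=np.arctan2(H[0,1]-H[1,0],H[0,0]+H[1,1])
Rm=np.array([[np.cos(th),-np.sin(th)],[np.sin(th),np.cos(th)]])
t=wc-Rm@lc
print("yaw deg",np.degrees(th),"org",t,"res mm",((L@Rm.T+t-W)*1e3).round(1).tolist())
for x in (-.038,-.045,-.05,0):
    print(x,[(Rm@[x,y]+t).round(4).tolist() for y in ys])
for px,z,n in [((343,163),.15,"jar"),((125,242),.0,"bowl"),((403,196),.075,"bottle")]:
    P=plane(T,[px],z)[0]; print(n,P.round(3),(Rm.T@(P[:2]-t)).round(3))
```

```text
[ 0.5628 -0.1897  0.12  ] [ 0.5644 -0.1938  0.12  ] [ 0.5625 -0.1916  0.1163  0.0026]
[ 0.5424 -0.0874  0.12  ] [ 0.5442 -0.0927  0.12  ] [ 0.5417 -0.0893  0.1155  0.0034]
[ 0.5168 -0.1985  0.12  ] [ 0.5185 -0.2029  0.12  ] [ 0.5163 -0.2006  0.116   0.0026]
[0.5221 0.0145 0.12  ] [0.5238 0.0096 0.12  ] [0.5214 0.0132 0.1159 0.0031]
[ 0.4964 -0.0964  0.12  ] [ 0.4981 -0.1014  0.12  ] [ 0.4956 -0.0983  0.1156  0.0032]
[0.5018 0.1166 0.12  ] [0.5033 0.1109 0.12  ] [0.5008 0.1154 0.1158 0.0037]
[0.4761 0.0053 0.12  ] [4.778e-01 3.000e-04 1.200e-01] [0.4752 0.0039 0.1158 0.0031]
[0.4559 0.1075 0.12  ] [0.4576 0.1016 0.12  ] [0.4547 0.1063 0.1154 0.0039]
yaw deg 11.288389511517348 org [ 0.51526223 -0.04249299] res mm [[-0.5, 0.3], [-0.3, 0.0], [-0.2, -0.3], [-0.3, -0.5], [0.3, 0.4], [0.3, 0.1], [0.3, 0.1], [0.3, -0.1]]
-0.038 [[0.4475, 0.1031], [0.4678, 0.0011], [0.4882, -0.1009], [0.5085, -0.2029]]
-0.045 [[0.4406, 0.1017], [0.461, -0.0003], [0.4813, -0.1023], [0.5017, -0.2043]]
-0.05 [[0.4357, 0.1007], [0.4561, -0.0013], [0.4764, -0.1033], [0.4968, -0.2053]]
0 [[0.4847, 0.1105], [0.5051, 0.0085], [0.5254, -0.0935], [0.5458, -0.1955]]
jar [ 0.636 -0.179  0.15 ] [ 0.092 -0.157]
bowl [0.463 0.33  0.   ] [0.022 0.376]
bottle [ 0.572 -0.335  0.075] [-0.001 -0.298]
```

The heights agree within about 4 mm (116 mm measured against 120 mm given). The pose fits the part layout to 0.5 mm, with yaw 11.3°. I close the fingers and go to hover over flap 4, the nearest.

>>> {"op": "step_arm", "data": {
  "slide": [
    [0,0,0],
    [12,-10,0],
    [25,-21,0],
    [25,-21,0],
    [25,-21,0],
    [25,-21,0],
    [25,-21,0],
    [25,-21,0],
    [25,-21,0],
    [25,-21,0],
    [25,-21,0],
    [25,-21,0],
    [25,-21,0],
    [25,-21,0],
    [25,-21,0],
    [25,-20,0],
    [13,-9,0],
    [13,-9,0],
    [0,0,20],
    [0,0,20]
  ],
  "twist": [6.5,0,0,0,0,0,0,0,0,0,0,0,0,0,0,0,0,0,0,0],
  "jaw": 0
}}

```text
time: 1.77
position: [0.5099, -0.2023, 0.2001]
tool_rot: [0.995, 0.101, 0.001, 0.001]
ft_force: [-1.1, 0.4, 0.1]
grip_width: 0.0005
```

```bash
cat > st.py <<'E'
from rig import robot
from h import *
O=np.array([.51526,-.04249]);th=np.radians(11.288)
Rm=np.array([[np.cos(th),-np.sin(th)],[np.sin(th),np.cos(th)]])
def st():
    o=robot.get_obs();p=np.array(o["position"]);r=R.from_quat(o["tool_rot"])
    X=r.as_matrix()[:,0]
    print("t",round(o["time"],2),"p",p.round(4),"local mm",((Rm.T@(p[:2]-O))*1e3).round(1),"tip z",round(p[2]-.017,4),"yaw",np.degrees(np.arctan2(X[1],X[0])).round(2),"f",np.round(o["ft_force"],2),"w",round(o["grip_width"],4))
    return o
E
python3 - <<'E'
from st import *
st()
c=robot.camera("wrist");cv2.imwrite("pics/w1.png",c["color"])
E
```

```text
t 1.77 p [ 0.5099 -0.2023  0.2001] local mm [ -36.5 -155.7] tip z 0.1831 yaw 11.63 f [-1.12  0.41  0.08] w 0.0005
```

View pics/w1.png

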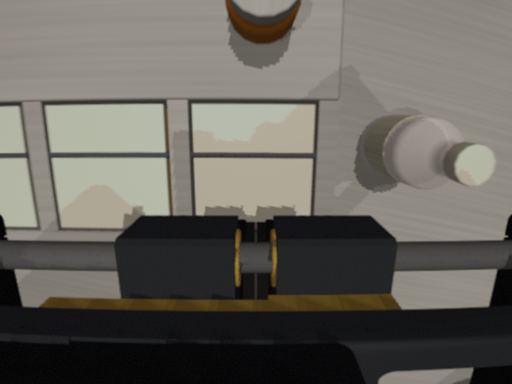

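The wrist view shows flap 4 at (192–318, 100–230) with the closed fingertips over its front half. The wide body lies along the row, with the jar and bottle clear of it. I lower to just above the flap, then feel.

>>> {"op": "step_arm", "data": {
  "slide": [
    [-1.5,0,20],
    [0,0,20],
    [0,0,10],
    [0,0,4],
    [0,0,2],
    [0,0,0],
    [0,0,0]
  ],
  "twist": [0,0,0,0,0,0,0]
}}

```text
time: 2.4
position: [0.5077, -0.2048, 0.1444]
tool_rot: [0.995, 0.099, 0.001, 0.001]
ft_force: [0.8, 0.4, 0.5]
grip_width: 0.0006
```

>>> {"op": "step_arm", "data": {
  "slide": [
    [0,0,2],
    [0,0,1.5],
    [0,0,1],
    [0,0,1],
    [0,0,0],
    [0,0,0]
  ],
  "twist": [0,0,0,0,0,0]
}}

```text
time: 2.9
position: [0.5072, -0.2045, 0.138]
tool_rot: [0.995, 0.099, -0.0, -0.0]
ft_force: [0.6, -0.8, -0.2]
grip_width: 0.0005
```

>>> {"op": "step_arm", "data": {
  "slide": [
    [0,0,1],
    [0,0,0],
    [0,0,0]
  ],
  "twist": [0,0,0]
}}

```text
time: 3.15
position: [0.5073, -0.2046, 0.1371]
tool_rot: [0.995, 0.098, 0.0, 0.0]
ft_force: [-0.2, -0.3, 1.4]
grip_width: 0.0007
```

>>> {"op": "step_arm", "data": {
  "slide": [
    [0,0,1],
    [0,0,0],
    [0,0,0]
  ],
  "twist": [0,0,0]
}}

```text
time: 3.4
position: [0.5073, -0.2046, 0.1362]
tool_rot: [0.995, 0.099, 0.0, 0.0]
ft_force: [-0.0, -0.7, 1.7]
grip_width: 0.0004
```

>>> {"op": "step_arm", "data": {
  "slide": [
    [0,0,1],
    [0,0,0],
    [0,0,0]
  ],
  "twist": [0,0,0]
}}

```text
time: 3.65
position: [0.5072, -0.2046, 0.1351]
tool_rot: [0.995, 0.099, 0.0, 0.0]
ft_force: [-0.4, -0.8, 2.7]
grip_width: 0.0004
```

>>> {"op": "step_arm", "data": {
  "slide": [
    [0,0,1],
    [0,0,0],
    [0,0,0]
  ],
  "twist": [0,0,0]
}}

```text
time: 3.9
position: [0.5072, -0.2045, 0.134]
tool_rot: [0.995, 0.099, -0.0, 0.0]
ft_force: [-0.3, -0.0, 1.9]
grip_width: 0.0007
```

>>> {"op": "step_arm", "data": {
  "slide": [
    [0,0,1],
    [0,0,0],
    [0,0,0]
  ],
  "twist": [0,0,0]
}}

```text
time: 4.15
position: [0.5072, -0.2045, 0.133]
tool_rot: [0.995, 0.099, -0.0, 0.0]
ft_force: [0.1, -1.3, 1.7]
grip_width: 0.0003
```

Flap 4 is about 4 mm down at a steady 2 N or so. A blocked flap would give nearly 20 N by now, so this is the free one. I push it further down.

>>> {"op": "step_arm", "data": {
  "slide": [
    [0,0,2],
    [0,0,2],
    [0,0,2],
    [0,0,2],
    [0,0,2],
    [0,0,2],
    [0,0,2],
    [0,0,2],
    [0,0,0],
    [0,0,0]
  ],
  "twist": [0,0,0,0,0,0,0,0,0,0]
}}

```text
time: 4.98
position: [0.5068, -0.2043, 0.1166]
tool_rot: [0.995, 0.099, -0.0, -0.0]
ft_force: [-0.4, -1.3, 1.0]
grip_width: 0.0004
```

Run:
```python
from st import *
st()
c=robot.camera("scene");cv2.imwrite("pics/s2.png",cv2.resize(c["color"][130:310,120:340],None,fx=3,fy=3))
```

```text
t 4.98 p [ 0.5068 -0.2043  0.1166] local mm [ -40. -157.] tip z 0.0996 yaw 11.31 f [-0.4  -1.31  0.98] w 0.0004
```

View pics/s2.png

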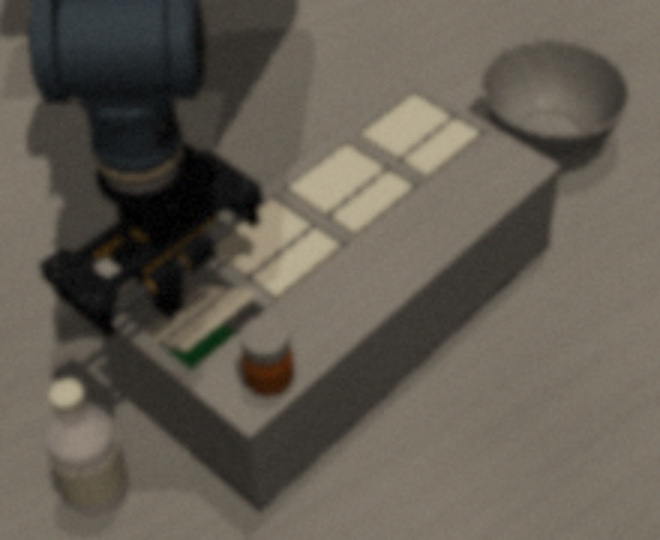

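Flap 4 has rocked: its back edge is raised and a green edge shows at (205,348). Now I sweep toward the pivot while going slightly lower.

>>> {"op": "step_arm", "data": {
  "slide": [
    [1.5,0,1],
    [1.5,0,1],
    [1.5,0,1],
    [1.5,0,1],
    [1.5,0,1],
    [1.5,0,0],
    [1.5,0,0],
    [1.5,0,0],
    [0,0,0],
    [0,0,0]
  ],
  "twist": [0,0,0,0,0,0,0,0,0,0]
}}

```text
time: 5.87
position: [0.519, -0.2018, 0.112]
tool_rot: [0.995, 0.099, -0.0, -0.0]
ft_force: [-2.3, -0.4, -0.5]
grip_width: 0.0004
```

>>> {"op": "step_arm", "data": {
  "slide": [
    [1.5,0,0],
    [1.5,0,0],
    [1,0,0],
    [0,0,0],
    [0,0,0]
  ],
  "twist": [0,0,0,0,0]
}}

```text
time: 6.28
position: [0.5229, -0.2012, 0.112]
tool_rot: [0.995, 0.099, -0.0, -0.0]
ft_force: [-4.3, -0.4, -0.8]
grip_width: 0.0009
```

>>> {"op": "step_arm", "data": {
  "slide": [
    [1,0,0],
    [1,0,0],
    [0,0,0],
    [0,0,0]
  ],
  "twist": [0,0,0,0]
}}

```text
time: 6.62
position: [0.5246, -0.2009, 0.1119]
tool_rot: [0.995, 0.099, -0.0, -0.0]
ft_force: [-5.3, -0.1, -0.8]
grip_width: 0.0001
```

>>> {"op": "step_arm", "data": {
  "slide": [
    [1,0,0],
    [0,0,0],
    [0,0,0]
  ],
  "twist": [0,0,0]
}}

```text
time: 6.87
position: [0.5247, -0.2009, 0.1119]
tool_rot: [0.995, 0.099, -0.001, -0.0]
ft_force: [-6.8, -2.7, 0.1]
grip_width: 0.0004
```

>>> {"op": "step_arm", "data": {
  "slide": [
    [1,0,0],
    [0,0,0],
    [0,0,0]
  ],
  "twist": [0,0,0]
}}

```text
time: 7.12
position: [0.5249, -0.2008, 0.1118]
tool_rot: [0.995, 0.099, -0.002, -0.0]
ft_force: [-7.6, -2.6, 0.2]
grip_width: 0.0001
```

>>> {"op": "step_arm", "data": {
  "slide": [
    [1,0,0],
    [1,0,0],
    [0,0,0],
    [0,0,0]
  ],
  "twist": [0,0,0,0]
}}

```text
time: 7.45
position: [0.5251, -0.2007, 0.1117]
tool_rot: [0.995, 0.099, -0.004, -0.0]
ft_force: [-12.9, -4.7, 2.0]
grip_width: 0.0006
```

Run:
```python
from st import *
st()
c=robot.camera("scene");cv2.imwrite("pics/s3.png",cv2.resize(c["color"][190:290,140:270],None,fx=5,fy=5))
c=robot.camera("wrist");cv2.imwrite("pics/w3.png",c["color"])
```

```text
t 7.45 p [ 0.5251 -0.2007  0.1117] local mm [ -21.3 -157.1] tip z 0.0947 yaw 11.42 f [-12.9   -4.73   1.99] w 0.0006
```

View pics/s3.png

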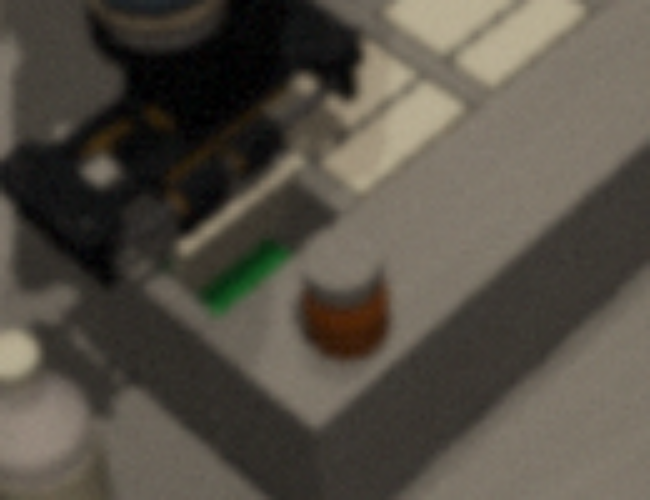

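View pics/w3.png

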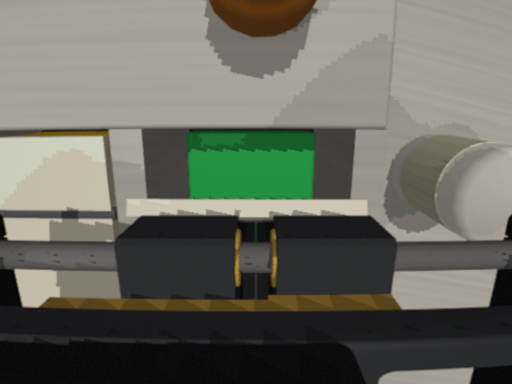

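The flap stands upright against its stop: the tip stalled at local x = -21.3 mm, exactly what the geometry gives for 1.2 rad, with force rising to about 14 N. The empty well and green tub are visible, and the jar and bottle are in place. I retreat forward, then up.

>>> {"op": "step_arm", "data": {
  "slide": [
    [-3,0,0],
    [-3,0,0],
    [-3,0,0],
    [-4,0,0],
    [-4,0,0],
    [-3,0,0],
    [0,0,-4],
    [0,0,-8],
    [0,0,-15],
    [0,0,-20],
    [0,0,-25],
    [0,0,-25],
    [0,0,-25],
    [-10,5,0],
    [-30,15,0],
    [-30,15,0],
    [-30,15,0],
    [-30,15,0],
    [0,0,0],
    [0,0,0]
  ],
  "twist": [0,0,0,0,0,0,0,0,0,0,0,0,0,0,0,0,0,0,0,0]
}}

```text
time: 9.22
position: [0.3933, -0.2943, 0.2342]
tool_rot: [0.995, 0.097, 0.0, 0.0]
ft_force: [-0.4, -0.3, -0.0]
grip_width: 0.0005
```

Run:
```python
from st import *
st()
c=robot.camera("scene");np.savez("scene4.npz",**c);a=cv2.resize(c["color"][140:300,130:320],None,fx=3,fy=3,interpolation=2)
c=robot.camera("top");np.savez("top4.npz",**c);b=cv2.resize(c["color"][140:285,80:430],None,fx=2.2,fy=2.2,interpolation=2)
cv2.imwrite("pics/s4.png",a);cv2.imwrite("pics/t4.png",b)
```

```text
t 9.22 p [ 0.3933 -0.2943  0.2342] local mm [-168.9 -223.1] tip z 0.2172 yaw 11.09 f [-0.43 -0.33 -0.01] w 0.0005
```

View pics/s4.png

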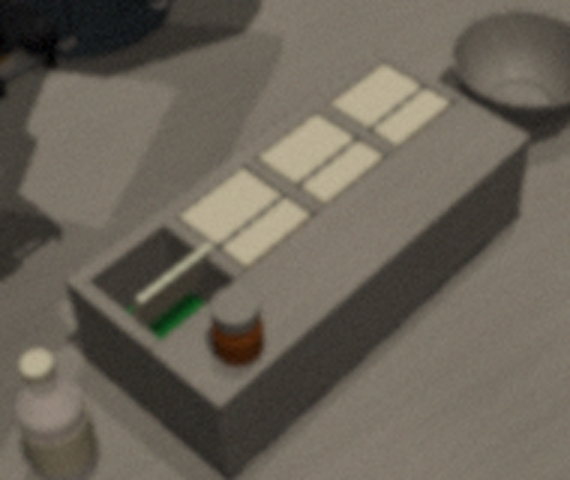

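View pics/t4.png

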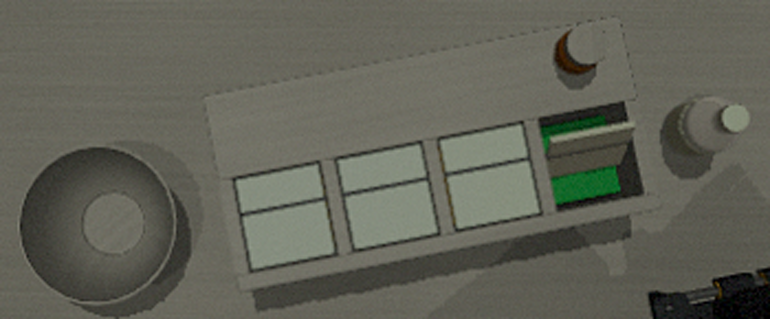

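Both views show flap 4 standing open, with its white edge at (138,299)–(212,246) in the scene zoom and (550,137)–(634,126) in the top zoom. Flaps 1–3 are flush and the bystanders unmoved. I check the angle numerically.

Run:
```python
from st import *
T=dict(np.load("top4.npz"));S=dict(np.load("scene4.npz"))
T0=dict(np.load("top0.npz"));S0=dict(np.load("scene0.npz"))
def comp(c,roi,t):
    x0,x1,y0,y1=roi;g=cv2.cvtColor(c["color"],cv2.COLOR_BGR2GRAY)
    m=np.zeros_like(g);m[y0:y1,x0:x1]=(g[y0:y1,x0:x1]>t)*255
    N,l,s,cc=cv2.connectedComponentsWithStats(m,connectivity=8)
    i=1+np.argmax(s[1:,4]);print(s[i],cc[i].round(1));return cc[i]
# top strip in (329..370,194..210); scene strip in (174..202,220..242)
for tt,ts in((125,115),(110,105)):
  a=comp(T,(329,370,192,206),tt);b=comp(S,(174,201,219,242),ts)
  q=tri(T,[a],S,[b])[0];print(q.round(4),"local",(Rm.T@(q[:2]-O)).round(4))
# expected end-face mid at angle A, rod at mid plate z=.117
for A in (1.0,1.1,1.2): print(A,.035*np.cos(A),.117+.035*np.sin(A))
# ray of edge onto plane by single view
for z in (.148,.150):print(z,[(Rm.T@(plane(c,[p],z)[0,:2]-O)).round(4) for c,p in((T,a),(S,b))])
# bystanders and flaps 1-3: image difference
for n,c,c0,rs in (("top",T,T0,{"bowl":(88,162,205,280),"jar":(330,358,148,176),"bottle":(388,422,182,212),"f123":(185,328,190,265)}),("scene",S,S0,{"jar":(198,220,234,264),"bottle":(134,162,255,300),"bowl":(280,330,143,183),"f123":(192,282,160,225)})):
    for k,(x0,x1,y0,y1) in rs.items():
        d=cv2.absdiff(cv2.GaussianBlur(c["color"],(5,5),0),cv2.GaussianBlur(c0["color"],(5,5),0))[y0:y1,x0:x1].max(2);print(n,k,d.mean().round(1),d.max())
```

```text
[331 196  37   8  65] [349.4 199.4]
[176 219  25  22 102] [189.7 228.3]
[ 0.5577 -0.1893  0.1537  0.0025] local [ 0.0129 -0.1523]
[330 193  39  12 100] [349.6 199.3]
[176 219  25  22 125] [189.5 228.4]
[ 0.5579 -0.1898  0.1538  0.0024] local [ 0.013  -0.1528]
1.0 0.018910580705384893 0.14645148446827638
1.1 0.01587586424989521 0.14819225760215024
1.2 0.012682521406683578 0.14962136800885292
0.148 [array([ 0.0124, -0.1551]), array([ 0.0099, -0.1492])]
0.15 [array([ 0.0123, -0.1546]), array([ 0.0113, -0.1502])]
top bowl 4.9 8
top jar 5.2 7
top bottle 5.4 8
top f123 6.2 101
scene jar 10.0 126
scene bottle 6.1 13
scene bowl 5.6 9
scene f123 7.7 83
```

The flap edge is at local x ≈ 12.5 mm, where 12.7 mm is expected at 1.2 rad, so it is fully open. Nothing is touching it and the bystanders are unchanged. I hand in.

```bash
python3 -c "
from rig import robot
print(robot.hand_in())"
```

```text
the job is handed in; nothing more can be done
None
```

Flap 4 (right-most) is the free one. I pushed it fully open, left it standing open with nothing touching it, and handed the job in at about 9.3 s.

**Finding it:** I pressed the front of flap 4 first, and it rocked with a steady force of about 2 N. I therefore never touched flaps 1–3.

**Opening it:** I pushed it down and swept toward the pivot until it stalled at its stop, at about 14 N (forcing starts above 60 N). Then I backed the fingers off and lifted clear.

**Last checks:**
- **Angle:** the raised back edge measured about 12–13 mm behind the pivot line, and 12.7 mm is expected at 1.2 rad. Its height came out at 154 mm against 150 mm expected. The two views disagreed by about 2.5 mm, slightly more than the 2 mm calibration.
- **Flap height at the start:** the cameras gave 116 mm against the stated 120 mm. Touching the flap put it at about 120.5 mm, so I relied on the touch.
- **Rest of the scene:** the before-and-after pictures show the bowl and bottle unchanged. The jar and flaps 1–3 also look unmoved. The only large differences in their image regions appear to come from the open flap 4, which reaches into those regions.
- **Contact:** the force reading after retreating was about zero.

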